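# Unscrew the spring cap of a gas regulator and keep hold of it as it frees

## Robot

A 6-joint arm with a two-finger parallel gripper is mounted at the origin on the work surface. World frame = base frame: x ahead of the robot, y to its left, z up, the work surface at z = 0. Lengths are in m, angles in rad, forces in N, time in s.
With the tool pointing down it reaches from about 0.25 to 0.725 m from the base axis. Payload 4 kg.
Tool frame: the origin (TCP) lies at the very end of the fingers, on their centre line; the grasp point (between the pads) lies 19 mm behind it; z points along the fingers, y is the line along which they close (so a half turn about z gives the same grasp; the last joint's range is limited). The gripper opens to 85 mm and grips with 20 to 120 N. Pads are 22 mm wide; open, the fingers measure 114 mm over their backs; the gripper's body (76 mm by 85 mm) begins 54 mm behind the grasp point. The pads swing forward as they close: fully open they stand 13 mm farther back than shut.
Start: joints at [-1.326, 0.241, 0.005, 1.335, 0, 1.571], TCP at [0.121, -0.485, 0.231] pointing down, gripper open.
Joint ranges: [-2.72, 2.72], [-1.05, 1.87], [-1.09, 1.28], [-1.99, 2.15], [-1.42, 1.44], [-3.14, 3.14]. Speed limits (rad/s): [2.79, 2.79, 3.14, 3.14, 3.14, 3.14].

## Interface

Orientations are given as a unit quaternion [x, y, z, w].
In Python, from workcell import bot, vision, workorder, boxes_of gives the robot as it stands.
- The arm moves only by the tool send_rows, never from a script. Its argument "motion" is text: rows parted by semicolons, each of 5 numbers parted by spaces: the closure, from -1 (fully open) to 1 (shut), so that 0 is half open, then the shift along the tool's x, y, z in cm, then the turn about the tool's z in rad. In form: claw x y z twist; .... A call has 1 to 5 rows; each row is the pose to reach, as a shift and turn from the pose commanded when the call began, along the tool's axes at that moment; what a row does not reach only later rows make up. A row lasts 1/10 s, in which the tool goes at most 50 mm and 8.59 degrees, less where a joint would pass 70% of its speed; a pose out of reach is approached as far as the arm can. A call with a gripper value outside its range is refused whole. The fingers move at their own pace and stop on an object; the grip force is fixed at half the most. Time passes only in rows, so rows that repeat a pose let the fingers close. It gives the time, the measured TCP pose, the force, the opening and the grip force at its end, in the units of the state.
- bot.get_obs(): the state, without advancing time (a new reading comes with each control period).
- vision.camera(name): name is "scene" or "top"; returns the picture (400x640x3 uint8, red, green, blue); there is no depth.
- vision.camera_model(name): a dict with "fov_y" (degrees; the focal length in pixels is half the picture's height over the tangent of half this angle, whatever the lens; pixels are square), "cx", "cy" (the principal point, pixels), "world_from_camera" (4x4, takes a point from camera to world coordinates). Camera axes: x right, y down, z forward; pixel columns grow to the right and rows downward; lengths in m; the calibration is good to about 2 mm. A picture is of the moment at which its call begins. camera_model takes no time and is no camera call.
- workorder.job_done(): hands the job in; it is judged then, once.
Trained networks look in the newest picture that a camera, given by its name, has taken for a name from the list of things; names that differ only in an ending like _2 or _b are one class to them, and where a whole thing is asked for, a point or a joint stands for the part that bears it (a point fixed in the world has none). Each returns a list of dicts, best first, with "conf" (0 to 1); they miss things now and then, are a little off and sometimes report something else, mostly with a low value. They report only what shows in the picture. A call takes as long as a camera call. They do not tell look-alikes from the thing itself.
- boxes_of(camera, target): "rect" ([centre column, centre row, width, height] in pixels, round what is visible of it).
The state is a dict: "clock": time; "joint_pos": joint angles; "joint_vel": joint speeds; "tau": joint torques, N m; "eef_pos": TCP position; "tool_rot": TCP orientation; "ft_force": force on the tool from outside, world axes, zero at the start; "ft_torque": the same for the moment, N m; "grip_width": finger opening in m; "grasp_force": force on a finger pad.
Only numpy, scipy, OpenCV 4.12 (cv2) and the standard library are available. Lean on these libraries where they do the work, as an engineer would, in place of code of your own. Each camera call takes 0.05 s, during which the arm holds its last target. There are 200 camera calls.

## Task

Unscrew the black spring cap from the gas regulator (anticlockwise seen from above), regripping as needed and never forcing the thread sideways, up or down. A spring pushes up under the cap, so have it in your grip when it comes free and keep hold of it, so that it neither springs up nor falls; then set it down upright, mouth down, in the middle of the blue dish and let go, leaving the other parts where they lie.

Things in the scene. Friction and masses are not known exactly. Their poses are not given: they have to be found in the camera images.
- cap: Loose black ribbed plastic screw cap, yellow disc on top, 50 mm in diameter, 50 mm tall, about 80 g: a cup, mouth down. Origin: centre of its mouth, z up its axis. Solid in its top 16 mm; grip it round the sides there, at any yaw (it is round). At the start it is on the regulator's tower, mouth 90 to 96 mm above the counter. Friction in the greased thread holds it where it is left between turns.
- cap_top (a point): Centre of the cap's flat top, 50 mm above the cap's origin.
- cap_lugs (a point): Cap centre at its two inner lugs, 4 mm above its mouth. Right-hand thread: turned anticlockwise seen from above the cap climbs 3.8 mm per rad till its mouth is 112 mm above the counter, then turns level for a hidden 0.1 to 1.9 rad till it frees, 4.5 to 7.4 rad from the start; lift it then, as 0.9 rad further on the lugs catch again. It cannot be pulled off sooner. Play: 1 mm sideways, 6 mm down.
- regulator: Grey gas regulator fixed to the counter: diaphragm case 140 mm in diameter, 38 to 76 mm above the counter; pipe stubs to 85 mm either side along its y; on top, on its axis, a threaded brass tower to 120 mm (thread 40 mm in outer diameter) that carries the cap. Origin: on the counter, on the tower axis, z up.
- tower_top (a point): Centre of the tower's top, 120 mm above the counter. A sprung steel seat, 22 mm in diameter, comes up through it and pushes the cap up with about 15 N at the start, 9 N as it frees; with no cap it stands up to 164 mm above the counter, so lift the cap's mouth above that before moving aside.
- dish: Loose round blue plastic dish, 100 mm across the rim, 12 mm tall, floor 5 mm thick and about 84 mm across inside, 0.2 kg. Origin: centre of its underside. The cap goes in it, standing mouth down near the middle.
- index_housing: Bystander: brass meter index housing, 60 x 84 x 54 mm, loose. Origin: centre of its underside.
- lever_arm: Bystander: black steel lever arm lying flat, 148 mm long along its x, 28 mm wide, 10 mm thick, loose. Origin: centre of its underside.
- seal_cup: Bystander: orange plastic seal cup, 44 mm in diameter, 30 mm tall, loose. Origin: centre of its underside.
- bushing: Bystander: bronze bushing, 36 mm in diameter, 30 mm tall, loose. Origin: centre of its underside.
There are look-alikes about, which are no part of the job. There is more than one size of the cap; the one meant has the size given above.

How it is judged:
On the way, in this order (a step that is already met when the one before it is completed fails the run):
1. the cap has been screwed up along the thread, its mouth more than 104 mm above the counter (z of cap in the frame of regulator above 0.104 m and horizontal distance between cap and regulator below 0.006 m), for 0.1 s.
2. the cap has come off the tower in the grip (z of cap in the frame of regulator above 0.125 m and contact force between the fingers and cap above 0.5 N), for 0.1 s.
At the end, for the whole second after the job is handed in: The cap stands mouth down on the floor of the dish (within 0.1 rad of upright, its axis within 22 mm of the dish's centre), the dish on the counter, the cap at rest and let go (horizontal distance between cap and dish below 0.022 m and z of cap in the frame of dish between 0.002 and 0.009 m and angle between cap's own z axis and vertical below 0.1 rad and height (world z) of cap below 0.012 m and linear speed of cap below 0.02 m/s and contact force between the fingers and cap below 0.05 N); the robot touches nothing.
It fails at once if the thread is forced: more than 55 N between the cap and the regulator with its spring seat (the spring and turning the cap make 20 to 40 N of this) (contact force between cap and regulator above 55 N).
It fails at once if the cap is free of the thread but out of the grip over the tower (z of cap in the frame of regulator above 0.118 m and horizontal distance between cap and regulator below 0.06 m and contact force between the fingers and cap below 0.05 N).
It fails at once if the cap flies or falls: faster than 0.5 m/s while not gripped (linear speed of cap above 0.5 m/s and contact force between the fingers and cap below 0.05 N).
It fails at once if a bystander is shifted by more than 15 mm (distance of any of index_housing, lever_arm, seal_cup, bushing from where it was at the start of the episode above 0.015 m).
It also fails if it takes over 72 s, if anything falls off the work surface, if the arm or the gripper's body presses on something with over 40 N, if the wrist force passes 120 N, or if a joint passes its speed limit or range.

## Working session

There is one attempt and no reset: what is moved stays moved. The work goes in short steps, Python scripts to look and compute and a tool call to move; the robot and the scene stay as the last step left them, time stands still between calls to the robot, and variables do not carry over. Pictures are saved under pics/ and viewed, at most 10 in all, crops included, and the job is handed in when it is done.

Besides the shell and the picture viewer there is one more tool, called after "Emit:" as name(argument=value, ...), one argument or row to a line, values as JSON. send_rows: Moves the arm, as the interface text tells. Its arguments: {"type":"object","properties":{"motion":{"type":"string"}},"required":["motion"]}

```bash
mkdir -p pics; cat > h.py <<'E'
import numpy as np, cv2
from workcell import bot, vision, workorder, boxes_of
def ray(cam,u,v):
    m=vision.camera_model(cam); f=200/np.tan(np.radians(m["fov_y"])/2)
    T=np.array(m["world_from_camera"]); d=T[:3,:3]@np.array([(u-m["cx"])/f,(v-m["cy"])/f,1]); return T[:3,3],d/np.linalg.norm(d)
def atz(cam,u,v,z):
    o,d=ray(cam,u,v); return o+d*(z-o[2])/d[2]
def proj(cam,p):
    m=vision.camera_model(cam); f=200/np.tan(np.radians(m["fov_y"])/2)
    T=np.linalg.inv(np.array(m["world_from_camera"])); q=T[:3,:3]@np.array(p)+T[:3,3]; return [m["cx"]+f*q[0]/q[2],m["cy"]+f*q[1]/q[2]]
def tri(a,b):
    (o1,d1),(o2,d2)=ray(*a),ray(*b)
    A=np.stack([d1,-d2],1); s=np.linalg.lstsq(A,o2-o1,rcond=None)[0]
    p,q=o1+d1*s[0],o2+d2*s[1]; return (p+q)/2,np.linalg.norm(p-q)
E
python3 - <<'E'
from h import *
np.set_printoptions(precision=3,suppress=True)
o=bot.get_obs(); print({k:np.round(v,3) for k,v in o.items()})
for c in("scene","top"):
    im=vision.camera(c); cv2.imwrite(f"pics/{c}0.png",im[:,:,::-1])
    m=vision.camera_model(c); print(c,m["fov_y"],m["cx"],m["cy"]); print(np.array(m["world_from_camera"]))
    for t in("cap","regulator","dish","index_housing","lever_arm","seal_cup","bushing"):
        print(c,t,[(round(d["conf"],2),np.round(d["rect"],1).tolist()) for d in boxes_of(c,t)[:4]])
print(bot.get_obs()["clock"])
E
```

```text
{'clock': np.float64(0.0), 'joint_pos': array([-1.326,  0.241,  0.004,  1.335,  0.   ,  1.571]), 'joint_vel': array([-0.001,  0.001, -0.001,  0.001,  0.   ,  0.   ]), 'tau': array([  0.001, -37.232,  25.241,   0.017,   0.   ,   0.   ]), 'eef_pos': array([ 0.121, -0.485,  0.23 ]), 'tool_rot': array([ 0.993,  0.122, -0.   , -0.001]), 'ft_force': array([ 0.094,  0.072, -0.004]), 'ft_torque': array([0.031, 0.05 , 0.003]), 'grasp_force': np.float64(0.0), 'grip_width': np.float64(0.085)}
scene 53.04288166062882 323.3837720458984 194.68433628375766
[[-0.704  0.551 -0.448  0.977]
 [ 0.71   0.548 -0.441  0.392]
 [ 0.003 -0.629 -0.777  0.765]
 [ 0.     0.     0.     1.   ]]
scene cap [(0.94, [392.1, 199.4, 27.5, 32.2]), (0.87, [331.5, 276.8, 16.4, 24.4]), (0.81, [426.7, 288.4, 19.0, 23.0])]
scene regulator [(0.96, [387.0, 224.9, 68.8, 71.6])]
scene dish [(0.95, [299.9, 150.2, 36.0, 30.9]), (0.57, [385.1, 225.3, 70.0, 73.3])]
scene index_housing [(0.65, [286.9, 228.8, 18.9, 21.3]), (0.61, [382.8, 342.1, 52.1, 63.2]), (0.24, [205.6, 176.9, 55.9, 23.9])]
scene lever_arm [(0.57, [206.7, 175.8, 55.2, 24.6]), (0.28, [300.7, 151.3, 36.8, 29.8])]
scene seal_cup [(0.64, [287.1, 228.1, 21.9, 24.1])]
scene bushing [(0.46, [368.9, 182.8, 16.5, 20.6])]
top 52.27661763396321 322.07878472373034 196.84007991782937
[[-0.002 -0.998  0.062  0.527]
 [-1.     0.002 -0.002  0.006]
 [ 0.002 -0.062 -0.998  1.1  ]
 [ 0.     0.     0.     1.   ]]
top cap [(0.78, [218.5, 205.2, 16.6, 13.3]), (0.61, [270.2, 226.5, 21.7, 19.4]), (0.55, [274.5, 225.7, 62.4, 55.8])]
top regulator [(0.58, [274.1, 226.7, 62.3, 56.7])]
top dish [(0.72, [395.5, 236.9, 40.2, 41.5])]
top index_housing [(0.72, [213.9, 145.6, 37.5, 30.4])]
top lever_arm [(0.83, [431.8, 157.6, 23.0, 46.3])]
top seal_cup [(0.61, [334.1, 164.6, 13.4, 15.5])]
top bushing []
0.8
```

View pics/scene0.png

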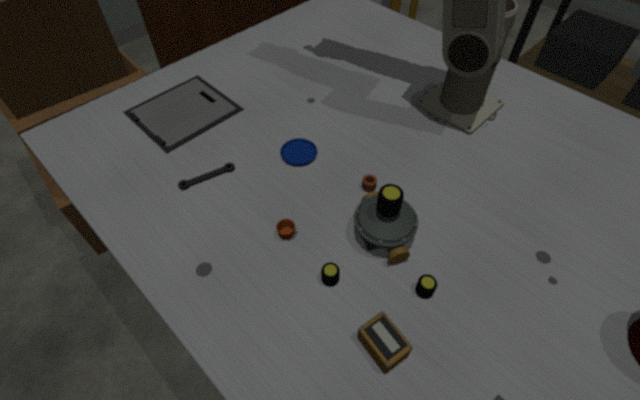

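View pics/top0.png

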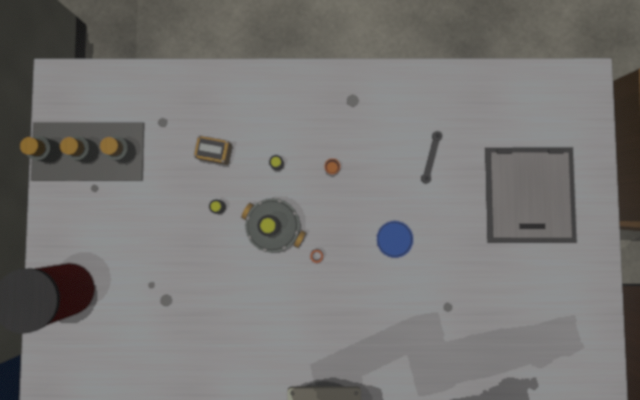

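The scene view shows the yellow-topped cap on the regulator at (391,196). The top view shows it at (268,226).

Things that could be taken for the cap (scene / top pixels):
- (331,273) / (276,162): small cap on the counter.
- (427,287) / (217,206): small cap on the counter.
- (391,196) / (268,226): larger cap on the tower. I choose this one.

The dish is at (299,152) / (395,239).

```bash
python3 - <<'E'
from h import *
np.set_printoptions(precision=4,suppress=True)
def blob(im,lo,hi,near,amin=15):
    m=cv2.inRange(cv2.cvtColor(im,cv2.COLOR_RGB2HSV),lo,hi)
    n,l,s,c=cv2.connectedComponentsWithStats(m)
    k=[i for i in range(1,n) if s[i,4]>=amin]
    i=min(k,key=lambda i:np.hypot(*(c[i]-near))); return c[i],s[i]
P={}
for c,nc,nd,oth in(("scene",(391,194),(299,152),[(331,271),(427,283)]),("top",(268,226),(395,239),[(276,162),(217,206)])):
    im=vision.camera(c)
    P[c]=[blob(im,(22,110,60),(38,255,255),n) for n in [nc]+oth]+[blob(im,(100,100,40),(130,255,255),nd)]
    cv2.imwrite(f"pics/{c}1.png",im[:,:,::-1])
    if c=="scene": A=im[150:310,270:470]
    else: B=im[140:260,200:350]
cv2.imwrite("pics/crop1.png",np.hstack([cv2.resize(A[:,:,::-1],(500,400)),cv2.resize(B[:,:,::-1],(300,240)) if 0 else cv2.resize(B[20:120,0:75][:,:,::-1],(300,400))]))
for n,a,b in zip(("cap","l1","l2","dish"),P["scene"],P["top"]):
    print(n,a[0],a[1],b[0],b[1],tri(("scene",*a[0]),("top",*b[0])))
print("top cap at z .143", atz("top",*P["top"][0][0],.143),atz("scene",*P["scene"][0][0],.143))
print("dish z .008", atz("top",*P["top"][3][0],.010),atz("scene",*P["scene"][3][0],.010))
for c,rs in(("top",[(274.1,226.7)]),("scene",[(387,225)])):
    for r in rs: print("reg",atz(c,*r,.06))
for n,a,z in(("house",(213.9,145.6),.05),("lever",(431.8,157.6),.01),("cup",(334,166),.02),("bush",(317,256),.02)): print(n,atz("top",*a,z))
E
```

```text
cap [390.9579 192.5263] [382 186  18  14 190] [267.2253 225.1319] [260 218  15  15 182] (array([0.5206, 0.1322, 0.1463]), np.float64(0.00022119592891219043))
l1 [329.9339 269.6777] [324 264  13  12 121] [275.425 161.4  ] [271 157  10  10  80] (array([0.6868, 0.126 , 0.0379]), np.float64(0.00021570987802978513))
l2 [427.4961 282.031 ] [421 276  14  13 129] [215.314  205.9419] [211 201  10  11  86] (array([0.57  , 0.2823, 0.0378]), np.float64(0.0006723279302145638))
dish [298.2677 151.664 ] [281 139  36  27 762] [394.4412 238.9147] [378 222  34  35 961] (array([ 0.4823, -0.1893,  0.0076]), np.float64(0.00017401454140483877))
top cap at z .143 [0.5207 0.1325 0.143 ] [0.5182 0.1309 0.143 ]
dish z .008 [ 0.4824 -0.1889  0.01  ] [ 0.4838 -0.1874  0.01  ]
reg [0.5161 0.126  0.06  ]
reg [0.5333 0.1464 0.06  ]
house [0.7267 0.2847 0.05  ]
lever [ 0.7006 -0.2926  0.01  ]
cup [ 0.6769 -0.0284  0.02  ]
bush [0.4385 0.0173 0.02  ]
```

View pics/crop1.png

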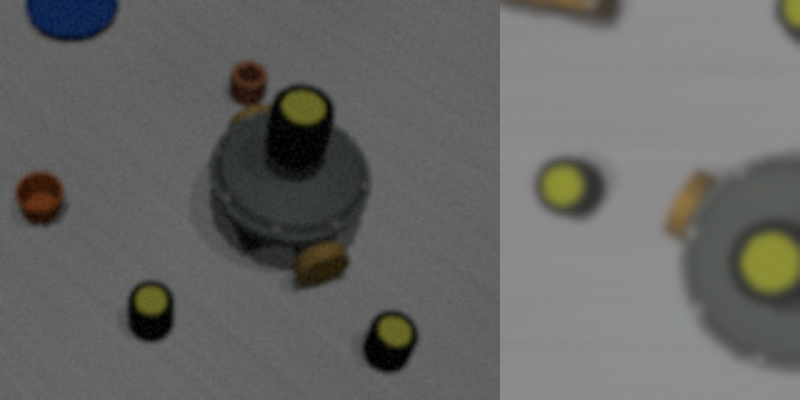

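The tower cap is clearly the larger one. Its top triangulates to z=0.146, within the 0.140–0.146 expected, and the look-alikes' tops are at 0.038. The dish measures (0.482,-0.189). I move above the cap next.

```bash
cat >> h.py <<'E'
from scipy.spatial.transform import Rotation as R
def to(*p):
    o=bot.get_obs(); print("shift cm",np.round(R.from_quat(o["tool_rot"]).inv().apply(np.array(p)-o["eef_pos"])*100,2),"yaw",R.from_quat(o["tool_rot"]).as_matrix()[:2,0].round(3),"j",np.round(o["joint_pos"],3),"p",np.round(o["eef_pos"],4))
E
python3 -c "
from h import *
to(.5206,.132,.24)"
```

```text
shift cm [ 53.71 -50.19  -0.87] yaw [0.97  0.242] j [-1.326  0.241  0.005  1.335  0.     1.571] p [ 0.1212 -0.4851  0.2313]
```

Emit:
send_rows(
  motion="-1 53.7 -50.2 -0.9 -0.3; -1 53.7 -50.2 -0.9 -0.3; -1 53.7 -50.2 -0.9 -0.3; -1 53.7 -50.2 -0.9 -0.3; -1 53.7 -50.2 -0.9 -0.3",
)

```text
clock: 1.4
eef_pos: [0.2576, -0.2736, 0.2346]
tool_rot: [0.963, 0.269, 0.0, 0.0]
ft_force: [1.4, -0.1, -0.2]
grip_width: 0.0858
grasp_force: 0.0
```

```bash
python3 -c "
from h import *
to(.5206,.132,.24)"
```

```text
shift cm [ 43.49 -21.11  -0.54] yaw [0.856 0.517] j [-0.816 -0.009 -0.273  1.306  0.     1.782] p [ 0.2576 -0.2736  0.2346]
```

Emit:
send_rows(
  motion="-1 43.5 -21.1 -0.5 0; -1 43.5 -21.1 -0.5 0; -1 43.5 -21.1 -0.5 0; -1 43.5 -21.1 -0.5 0; -1 43.5 -21.1 -0.5 0",
)

```text
clock: 1.9
eef_pos: [0.3936, -0.0634, 0.2374]
tool_rot: [0.963, 0.269, 0.001, 0.0]
ft_force: [-0.1, -0.5, -0.0]
grip_width: 0.0853
grasp_force: 0.0
```

```bash
python3 -c "
from h import *
to(.5206,.132,.24)"
```

```text
shift cm [ 20.99 -10.13  -0.25] yaw [0.855 0.518] j [-0.159  0.035 -0.221  1.313 -0.     2.437] p [ 0.3936 -0.0634  0.2374]
```

Emit:
send_rows(
  motion="-1 21 -10.1 -0.3 0.15; -1 21 -10.1 -0.3 0.15; -1 21 -10.1 -0.3 0.15; -1 21 -10.1 -0.3 0.15; -1 21 -10.1 -0.3 0.15",
)

```text
clock: 2.4
eef_pos: [0.5212, 0.1325, 0.2399]
tool_rot: [0.98, 0.197, 0.0, -0.0]
ft_force: [-0.2, -0.4, -0.2]
grip_width: 0.0853
grasp_force: 0.0
```

```bash
python3 - <<'E'
from h import *
to(.5206,.132,.24)
for c,b in(("scene",(330,450,100,260)),("top",(210,330,170,280))):
    im=vision.camera(c)[b[2]:b[3],b[0]:b[1],::-1]; cv2.imwrite(f"pics/{c}2.png",cv2.resize(im,None,fx=3,fy=3))
to(.5206,.132,.117)
E
```

```text
shift cm [-0.07  0.02 -0.01] yaw [0.922 0.386] j [0.249 0.312 0.124 1.382 0.    2.994] p [0.5212 0.1325 0.2399]
shift cm [-0.24  0.14 12.18] yaw [0.921 0.39 ] j [2.510e-01 3.150e-01 1.250e-01 1.380e+00 1.000e-03 2.992e+00] p [0.5222 0.1341 0.2388]
```

View pics/scene2.png

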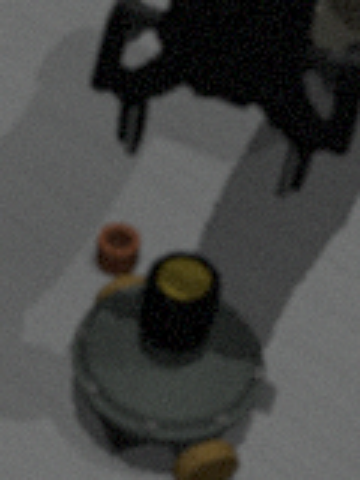

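The gripper is open above the cap, with the fingers straddling it (the cap's top is at about (185,275) in the crop). I descend now.

Emit:
send_rows(
  motion="-1 -0.2 0.1 4 0; -1 -0.2 0.1 8 0; -1 -0.2 0.1 11 0; -1 -0.2 0.1 12.2 0; -1 -0.2 0.1 12.2 0",
)

```text
clock: 3.0
eef_pos: [0.5171, 0.1274, 0.1165]
tool_rot: [0.981, 0.196, -0.002, 0.0]
ft_force: [-0.1, -0.2, 0.2]
grip_width: 0.0853
grasp_force: 0.0
```

```bash
python3 - <<'E'
from h import *
to(.5206,.132,.117)
a=vision.camera("scene")[120:260,330:450,::-1];b=vision.camera("top")[180:270,220:320,::-1]
cv2.imwrite("pics/g3.png",np.hstack([cv2.resize(a,(390,450)),cv2.resize(b,(400,450))]))
print(bot.get_obs()["ft_force"])
to(.5206,.132,.117)
print(proj("top",(.5206,.132,.144)))
E
```

```text
shift cm [ 0.5  -0.29 -0.06] yaw [0.923 0.384] j [ 0.242  0.384 -0.105  1.086 -0.     2.989] p [0.5171 0.1274 0.1165]
[0.82373496 0.49888698 0.24544788]
shift cm [ 0.25 -0.32  0.24] yaw [0.923 0.384] j [ 0.242  0.382 -0.1    1.087 -0.     2.989] p [0.5195 0.1281 0.1194]
[np.float64(267.3880419234468), np.float64(225.17342783428563)]
```

View pics/g3.png

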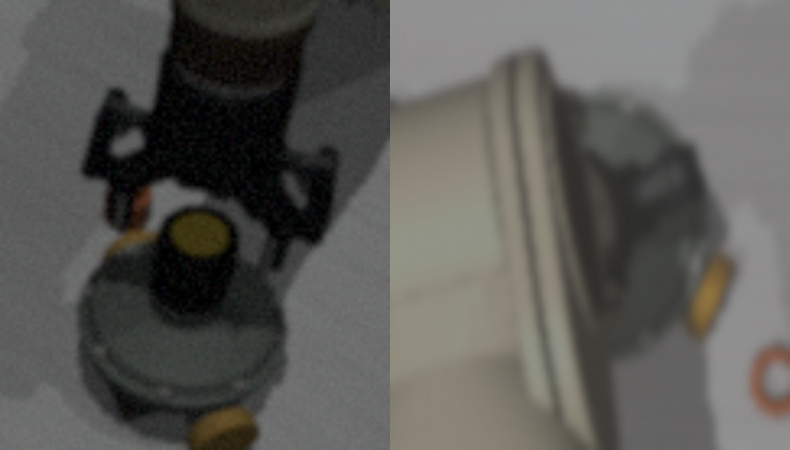

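The fingers straddle the cap's top. The measured tool position is about 4 mm off, so I correct that and let it settle.

Emit:
send_rows(
  motion="-1 0.2 -0.3 0.1 0; -1 0.2 -0.3 0.1 0; -1 0.2 -0.3 0.1 0; -1 0.2 -0.3 0.1 0",
)

```text
clock: 3.5
eef_pos: [0.5196, 0.1319, 0.1176]
tool_rot: [0.981, 0.196, 0.001, -0.0]
ft_force: [0.7, 0.3, -0.3]
grip_width: 0.0853
grasp_force: 0.0
```

```bash
python3 - <<'E'
from h import *
for i in range(5):
    to(.5206,.132,.117); vision.camera("top")
E
```

```text
shift cm [0.1  0.03 0.06] yaw [0.923 0.385] j [ 0.249  0.386 -0.099  1.085 -0.     2.995] p [0.5196 0.1319 0.1176]
shift cm [0.11 0.02 0.04] yaw [0.923 0.385] j [ 0.248  0.386 -0.099  1.085 -0.     2.995] p [0.5195 0.1318 0.1174]
shift cm [0.12 0.03 0.02] yaw [0.923 0.385] j [ 0.248  0.386 -0.099  1.085 -0.     2.995] p [0.5194 0.1318 0.1172]
shift cm [0.13 0.02 0.01] yaw [0.923 0.385] j [ 0.248  0.386 -0.1    1.085 -0.     2.995] p [0.5193 0.1317 0.1171]
shift cm [0.13 0.02 0.  ] yaw [0.923 0.385] j [ 0.248  0.386 -0.1    1.085 -0.     2.995] p [0.5193 0.1317 0.117 ]
```

Emit:
send_rows(
  motion="-0.1 0.1 0 0 0; -0.1 0.1 0 0 0; -0.1 0.1 0 0 0",
)

```text
clock: 4.05
eef_pos: [0.5204, 0.132, 0.1172]
tool_rot: [0.981, 0.196, 0.0, 0.0]
ft_force: [-0.4, -1.3, 2.4]
grip_width: 0.0488
grasp_force: 61.4
```

Emit:
send_rows(
  motion="0.2 0 0 -0.04 -0.1; 0.2 0 0 -0.08 -0.2; 0.2 0 0 -0.11 -0.3",
)

```text
clock: 4.35
eef_pos: [0.5203, 0.1323, 0.1184]
tool_rot: [0.94, 0.342, 0.0, -0.0]
ft_force: [-0.0, 0.2, 2.3]
grip_width: 0.0484
grasp_force: 61.8
```

```bash
cat >> h.py <<'E'
def st():
    o=bot.get_obs(); print("F",np.round(o["ft_force"],1),"T",np.round(o["ft_torque"],2),"p",np.round(o["eef_pos"],4),"j6",round(o["joint_pos"][5],3),"g",o["grip_width"],o["grasp_force"],o["clock"])
E
python3 -c "
from h import *
st(); vision.camera('top'); st()"
```

```text
F [-0.   0.2  2.3] T [ 0.07  0.07 -0.2 ] p [0.5203 0.1323 0.1184] j6 2.692 g 0.048378907252090333 61.769661381840706 4.35
F [-0.8  0.8  2. ] T [0.05 0.18 0.27] p [0.5203 0.1323 0.1185] j6 2.689 g 0.04829081761658158 61.88695878256112 4.4
```

Emit:
send_rows(
  motion="0.2 0 0 -0.06 -0.15; 0.2 0 0 -0.11 -0.3; 0.2 0 0 -0.17 -0.45; 0.2 0 0 -0.23 -0.6; 0.2 0 0 -0.28 -0.75",
)

```text
clock: 4.9
eef_pos: [0.5207, 0.1323, 0.1213]
tool_rot: [0.749, 0.663, 0.001, 0.0]
ft_force: [1.0, 1.0, 0.7]
grip_width: 0.0482
grasp_force: 62.8
```

Emit:
send_rows(
  motion="0.2 0 0 -0.06 -0.15; 0.2 0 0 -0.11 -0.3; 0.2 0 0 -0.17 -0.45; 0.2 0 0 -0.23 -0.6; 0.2 0 0 -0.29 -0.75",
)

```text
clock: 5.4
eef_pos: [0.52, 0.1327, 0.1242]
tool_rot: [0.454, 0.891, 0.001, -0.0]
ft_force: [-1.7, 2.7, 3.7]
grip_width: 0.0483
grasp_force: 63.1
```

```bash
python3 -c "
from h import *
st(); a=vision.camera('scene')[120:260,330:450,::-1]; cv2.imwrite('pics/t4.png',cv2.resize(a,(390,450))); st()"
```

```text
F [-1.7  2.7  3.7] T [ 0.38  0.13 -0.19] p [0.52   0.1327 0.1242] j6 1.191 g 0.04834290046672885 63.08110010577366 5.4
F [-1.3  2.8  2.2] T [0.28 0.48 0.2 ] p [0.5199 0.1327 0.1242] j6 1.187 g 0.048705854338792105 63.01292625954375 5.45
```

View pics/t4.png

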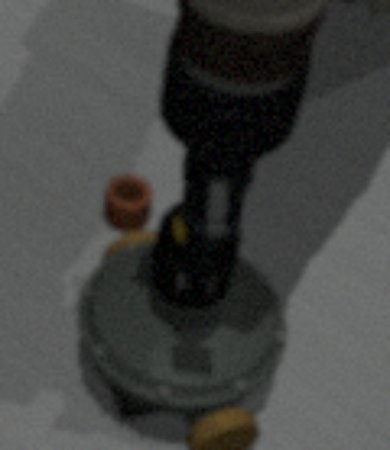

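The view shows the fingers round the cap, and forces are low. I keep turning.

Emit:
send_rows(
  motion="0.2 0 0 -0.06 -0.15; 0.2 0 0 -0.11 -0.3; 0.2 0 0 -0.17 -0.45; 0.2 0 0 -0.23 -0.6; 0.2 0 0 -0.28 -0.75",
)

```text
clock: 5.95
eef_pos: [0.5193, 0.1327, 0.1267]
tool_rot: [0.097, 0.995, 0.001, -0.001]
ft_force: [-2.5, 1.6, 6.7]
grip_width: 0.0487
grasp_force: 63.4
```

Emit:
send_rows(
  motion="0.2 0 0 -0.06 -0.15; 0.2 0 0 -0.11 -0.3; 0.2 0 0 -0.17 -0.45; 0.2 0 0 -0.23 -0.6; 0.2 0 0 -0.29 -0.75",
)

```text
clock: 6.45
eef_pos: [0.5189, 0.1322, 0.1295]
tool_rot: [-0.274, 0.962, 0.001, -0.001]
ft_force: [-3.5, 1.0, 3.1]
grip_width: 0.0485
grasp_force: 63.0
```

Emit:
send_rows(
  motion="0.2 0 0 -0.06 -0.15; 0.2 0 0 -0.11 -0.3; 0.2 0 0 -0.17 -0.45; 0.2 0 0 -0.23 -0.6",
)

```text
clock: 6.85
eef_pos: [0.519, 0.1319, 0.1318]
tool_rot: [-0.546, 0.838, 0.0, -0.001]
ft_force: [-3.8, -1.2, 6.1]
grip_width: 0.0485
grasp_force: 63.2
```

```bash
python3 -c "
from h import *
st()"
```

```text
F [-3.8 -1.2  6.1] T [-0.05  0.69 -0.06] p [0.519  0.1319 0.1318] j6 -0.906 g 0.048546423426037245 63.22913171723485 6.85
```

Emit:
send_rows(
  motion="0.2 0 0 -0.06 -0.15; 0.2 0 0 -0.11 -0.3",
)

```text
clock: 7.05
eef_pos: [0.5191, 0.1318, 0.133]
tool_rot: [-0.665, 0.747, 0.0, -0.001]
ft_force: [-2.9, -0.2, 2.4]
grip_width: 0.0482
grasp_force: 63.2
```

Emit:
send_rows(
  motion="0.2 0 0 -0.06 -0.15; 0.2 0 0 -0.11 -0.3",
)

```text
clock: 7.25
eef_pos: [0.5196, 0.1317, 0.1344]
tool_rot: [0.769, -0.639, -0.0, 0.001]
ft_force: [-2.5, -0.6, 7.8]
grip_width: 0.0483
grasp_force: 63.5
```

Emit:
send_rows(
  motion="0.2 0 0 -0.06 0; 0.2 0 0 -0.06 0",
)

```text
clock: 7.45
eef_pos: [0.5199, 0.1317, 0.1348]
tool_rot: [0.767, -0.641, 0.0, 0.0]
ft_force: [-2.2, -2.0, 4.9]
grip_width: 0.0485
grasp_force: 63.1
```

Emit:
send_rows(
  motion="0.2 0 0 -0.06 0; 0.2 0 0 -0.06 0",
)

```text
clock: 7.65
eef_pos: [0.5199, 0.1317, 0.1349]
tool_rot: [0.768, -0.64, -0.0, 0.001]
ft_force: [-2.7, -2.4, 2.6]
grip_width: 0.0483
grasp_force: 63.0
```

Emit:
send_rows(
  motion="0.2 0 0 0 -0.15; 0.2 0 0 0 -0.3; 0.2 0 0 0 -0.3",
)

```text
clock: 7.95
eef_pos: [0.52, 0.1319, 0.135]
tool_rot: [0.855, -0.518, -0.0, 0.0]
ft_force: [-1.9, -1.4, 2.6]
grip_width: 0.0486
grasp_force: 63.1
```

```bash
python3 -c "
from h import *
st()"
```

```text
F [-1.9 -1.4  2.6] T [-0.4   0.33  0.05] p [0.52   0.1319 0.135 ] j6 -1.803 g 0.04857626166040835 63.070621092338115 7.95
```

The cap now turns level, so it has reached the 112 mm end of the climb. I put a small upward bias on the tool so that the release shows up as a rise.

Emit:
send_rows(
  motion="0.2 0 0 -0.1 0; 0.2 0 0 -0.1 0",
)

```text
clock: 8.15
eef_pos: [0.52, 0.1318, 0.1352]
tool_rot: [0.855, -0.519, -0.0, 0.001]
ft_force: [-0.5, -2.4, -3.8]
grip_width: 0.0485
grasp_force: 62.7
```

Emit:
send_rows(
  motion="0.2 0 0 0 -0.1; 0.2 0 0 0 -0.2; 0.2 0 0 0 -0.2",
)

```text
clock: 8.45
eef_pos: [0.5196, 0.1318, 0.1353]
tool_rot: [0.903, -0.43, -0.001, 0.001]
ft_force: [-0.7, -1.7, -4.6]
grip_width: 0.0486
grasp_force: 62.8
```

Emit:
send_rows(
  motion="0.2 0 0 0 -0.1; 0.2 0 0 0 -0.2; 0.2 0 0 0 -0.2",
)

```text
clock: 8.75
eef_pos: [0.5195, 0.1318, 0.1354]
tool_rot: [0.941, -0.339, -0.001, 0.001]
ft_force: [-1.7, -2.6, -4.1]
grip_width: 0.0486
grasp_force: 62.8
```

Emit:
send_rows(
  motion="0.2 0 0 0 -0.1; 0.2 0 0 0 -0.2; 0.2 0 0 0 -0.3; 0.2 0 0 0 -0.3",
)

```text
clock: 9.15
eef_pos: [0.5197, 0.132, 0.1354]
tool_rot: [0.981, -0.195, -0.001, 0.0]
ft_force: [-1.2, -2.2, -5.9]
grip_width: 0.0485
grasp_force: 62.7
```

Emit:
send_rows(
  motion="0.2 0 0 0 -0.1; 0.2 0 0 0 -0.2; 0.2 0 0 0 -0.3; 0.2 0 0 0 -0.3",
)

```text
clock: 9.55
eef_pos: [0.5197, 0.132, 0.1354]
tool_rot: [0.999, -0.046, -0.001, 0.0]
ft_force: [-0.7, -2.5, -6.3]
grip_width: 0.0484
grasp_force: 62.8
```

```bash
python3 -c "
from h import *
st()"
```

```text
F [-0.7 -2.5 -6.3] T [-0.38  0.21  0.13] p [0.5197 0.132  0.1354] j6 -2.801 g 0.048423348941250256 62.82825164264068 9.55
```

Emit:
send_rows(
  motion="0.2 0 0 0 -0.1; 0.2 0 0 0 -0.2; 0.2 0 0 0 -0.25; 0.2 0 0 0 -0.25",
)

```text
clock: 9.95
eef_pos: [0.5199, 0.1321, 0.1354]
tool_rot: [0.997, 0.079, -0.001, 0.0]
ft_force: [-0.6, -1.0, -7.8]
grip_width: 0.0484
grasp_force: 63.2
```

Still held by the thread. I release the bias, regrip, and turn the wrist back.

Emit:
send_rows(
  motion="0.2 0 0 0.1 0; 0.2 0 0 0.2 0; 0.2 0 0 0.2 0",
)

```text
clock: 10.25
eef_pos: [0.5199, 0.1321, 0.135]
tool_rot: [0.997, 0.08, 0.0, -0.0]
ft_force: [-4.8, -2.6, 0.8]
grip_width: 0.0483
grasp_force: 64.3
```

Emit:
send_rows(
  motion="-0.6 0 0 0 0; -0.6 0 0 0 0; -0.6 0 0 0 0; -0.6 0 0 0 0.15; -0.6 0 0 0 0.3",
)

```text
clock: 10.75
eef_pos: [0.5211, 0.1325, 0.1347]
tool_rot: [0.997, -0.072, 0.001, -0.0]
ft_force: [-0.2, -0.2, 0.4]
grip_width: 0.0681
grasp_force: 0.0
```

Emit:
send_rows(
  motion="-0.6 0 0 0 0.15; -0.6 0 0 0 0.3; -0.6 0 0 0 0.45; -0.6 0 0 0 0.6; -0.6 0 0 0 0.75",
)

```text
clock: 11.25
eef_pos: [0.521, 0.1325, 0.1347]
tool_rot: [0.902, -0.433, 0.001, -0.001]
ft_force: [0.3, 0.3, -0.1]
grip_width: 0.0681
grasp_force: 0.0
```

Emit:
send_rows(
  motion="-0.6 0 0 0 0.15; -0.6 0 0 0 0.3; -0.6 0 0 0 0.45; -0.6 0 0 0 0.6; -0.6 0 0 0 0.6",
)

```text
clock: 11.75
eef_pos: [0.5209, 0.1324, 0.1346]
tool_rot: [0.736, -0.677, 0.0, -0.001]
ft_force: [-0.1, -0.9, -0.2]
grip_width: 0.0684
grasp_force: 0.0
```

```bash
python3 -c "
from h import *
st(); to(.5203,.132,.1345)"
```

```text
F [-0.1 -0.9 -0.2] T [-0.03  0.06  0.05] p [0.5209 0.1324 0.1346] j6 -1.404 g 0.06839804909584986 0.0 11.75
shift cm [0.04 0.07 0.01] yaw [ 0.082 -0.997] j [ 0.249  0.373 -0.07   1.126  0.    -1.404] p [0.5209 0.1324 0.1346]
```

Emit:
send_rows(
  motion="0.2 0 0 0 0; 0.2 0 0 0 0; 0.2 0 0 0 0; 0.2 0 0 0 0",
)

```text
clock: 12.15
eef_pos: [0.5203, 0.1323, 0.1347]
tool_rot: [0.736, -0.677, 0.0, -0.0]
ft_force: [-1.8, 0.1, 4.6]
grip_width: 0.0484
grasp_force: 61.1
```

Emit:
send_rows(
  motion="0.2 0 0 -0.1 0; 0.2 0 0 -0.2 0; 0.2 0 0 -0.2 0",
)

```text
clock: 12.45
eef_pos: [0.5202, 0.1323, 0.1352]
tool_rot: [0.736, -0.677, -0.0, 0.0]
ft_force: [2.0, 2.0, -5.6]
grip_width: 0.0482
grasp_force: 63.0
```

Emit:
send_rows(
  motion="0.2 0 0 0 -0.1; 0.2 0 0 0 -0.2; 0.2 0 0 0 -0.2",
)

```text
clock: 12.75
eef_pos: [0.5203, 0.1321, 0.1372]
tool_rot: [0.8, -0.6, 0.0, -0.0]
ft_force: [-1.7, -0.2, 6.9]
grip_width: 0.0483
grasp_force: 64.4
```

It is free: the tool rose 2 mm and now carries the spring's force. I lift straight up.

Emit:
send_rows(
  motion="0.2 0 0 -0.5 0; 0.2 0 0 -1 0; 0.2 0 0 -2 0; 0.2 0 0 -3 0; 0.2 0 0 -4.5 0",
)

```text
clock: 13.25
eef_pos: [0.5196, 0.1318, 0.1811]
tool_rot: [0.8, -0.601, -0.001, 0.001]
ft_force: [-0.2, 0.5, -0.6]
grip_width: 0.0485
grasp_force: 63.8
```

Emit:
send_rows(
  motion="0.2 0 0 -1.5 0; 0.2 0 0 -3 0; 0.2 0 0 -4.5 0; 0.2 0 0 -5 0; 0.2 0 0 -5 0",
)

```text
clock: 13.75
eef_pos: [0.5207, 0.1321, 0.232]
tool_rot: [0.8, -0.601, 0.001, -0.001]
ft_force: [-0.3, -1.3, -1.7]
grip_width: 0.0484
grasp_force: 63.8
```

```bash
python3 -c "
from h import *
st(); to(.4823,-.189,.235)
a=vision.camera('scene')[40:260,300:460,::-1]; cv2.imwrite('pics/l5.png',cv2.resize(a,None,fx=2.5,fy=2.5))"
```

```text
F [-0.3 -1.3 -1.7] T [0.03 0.02 0.05] p [0.5207 0.1321 0.232 ] j6 -1.604 g 0.04843581114461436 63.768140415195376 13.75
shift cm [29.77 12.63 -0.32] yaw [ 0.279 -0.96 ] j [ 0.249  0.313  0.105  1.361 -0.    -1.604] p [0.5207 0.1321 0.232 ]
```

View pics/l5.png

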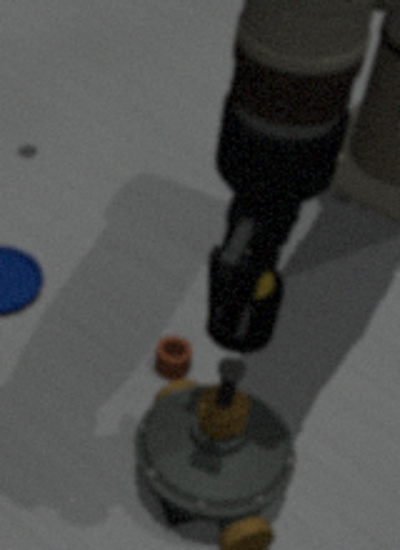

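The cap is in the grip, its mouth clear above the sprung seat (seat tip at about (230,365) in the crop). I carry it to the dish.

Emit:
send_rows(
  motion="0.2 4 1.7 0 0; 0.2 8.5 3.6 0 0; 0.2 13 5.5 0 0; 0.2 17.5 7.4 0 0; 0.2 22 9.3 0 0",
)

```text
clock: 14.3
eef_pos: [0.491, -0.1067, 0.2301]
tool_rot: [0.8, -0.6, -0.001, 0.0]
ft_force: [1.6, -0.2, -1.7]
grip_width: 0.0485
grasp_force: 63.7
```

```bash
python3 -c "
from h import *
st(); to(.4823,-.189,.235)"
```

```text
F [ 1.6 -0.2 -1.7] T [-0.04  0.01  0.05] p [ 0.491  -0.1067  0.2301] j6 -2.068 g 0.04846898070202773 63.74130722251721 14.3
shift cm [ 7.66  3.14 -0.5 ] yaw [ 0.279 -0.96 ] j [-0.214  0.248  0.011  1.336 -0.    -2.068] p [ 0.491  -0.1067  0.2301]
```

Emit:
send_rows(
  motion="0.2 4.5 1.8 0 0; 0.2 7.7 3.1 0 0; 0.2 7.7 3.1 4 0; 0.2 7.7 3.1 8 0; 0.2 7.7 3.1 8 0",
)

```text
clock: 14.8
eef_pos: [0.4784, -0.1863, 0.1447]
tool_rot: [0.799, -0.601, -0.007, 0.002]
ft_force: [-1.4, -0.6, -1.7]
grip_width: 0.0486
grasp_force: 63.6
```

```bash
python3 -c "
from h import *
st()
for c,b in(('scene',(240,360,60,200)),('top',(340,460,180,300))):
    a=vision.camera(c)[b[2]:b[3],b[0]:b[1],::-1]; cv2.imwrite('pics/d6%s.png'%c,cv2.resize(a,(390,450)))
cv2.imwrite('pics/d6.png',np.hstack([cv2.imread('pics/d6scene.png'),cv2.imread('pics/d6top.png')]))
to(.4823,-.189,.0295)"
```

```text
F [-1.4 -0.6 -1.7] T [ 0.06  0.04 -0.05] p [ 0.4784 -0.1863  0.1447] j6 -2.223 g 0.048615541184954425 63.62908767652698 14.8
shift cm [ 0.17  0.08 12.1 ] yaw [ 0.279 -0.96 ] j [-0.37   0.328 -0.093  1.154 -0.    -2.223] p [ 0.483  -0.1873  0.1505]
```

View pics/d6.png

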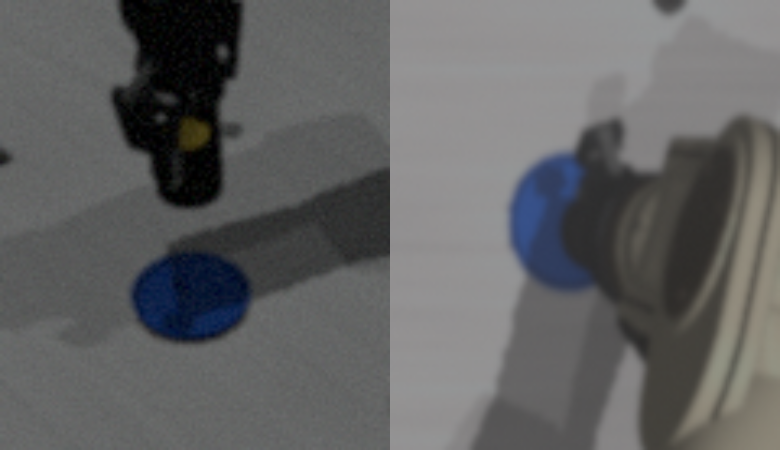

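The cap hangs upright above the dish. I descend.

Emit:
send_rows(
  motion="0.2 0.2 0 4 0; 0.2 0.2 0 8 0; 0.2 0.2 0 10.5 0; 0.2 0.2 0 11.2 0; 0.2 0.2 0 11.2 0",
)

```text
clock: 15.4
eef_pos: [0.4855, -0.1896, 0.0401]
tool_rot: [0.8, -0.6, 0.001, -0.0]
ft_force: [0.2, 0.1, -0.9]
grip_width: 0.0489
grasp_force: 63.6
```

```bash
python3 -c "
from h import *
vision.camera('scene'); a=vision.camera('scene')[100:200,240:360,::-1]; cv2.imwrite('pics/d7.png',cv2.resize(a,None,fx=4,fy=4))
st();to(.4823,-.189,.0285)"
```

```text
F [0.8 1.  0. ] T [-0.04  0.06  0.01] p [ 0.4866 -0.1902  0.0415] j6 -2.226 g 0.048276908558311245 63.62780648167245 15.5
shift cm [-0.24  0.38  1.3 ] yaw [ 0.279 -0.96 ] j [-0.373  0.443 -0.237  0.886 -0.    -2.226] p [ 0.4866 -0.1902  0.0415]
```

View pics/d7.png

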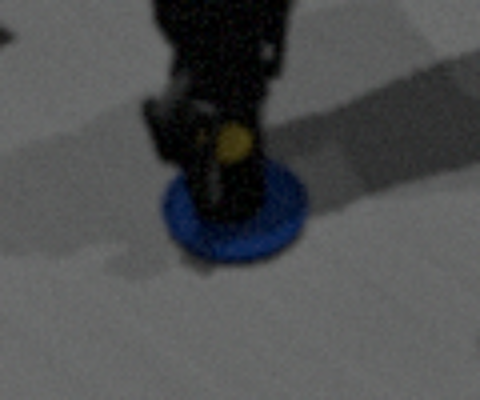

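The cap is just above the dish floor, near the middle. I lower it gently with a small centring correction.

Emit:
send_rows(
  motion="0.2 -0.1 0.3 0.4 0; 0.2 -0.1 0.3 0.8 0; 0.2 -0.1 0.3 1.1 0; 0.2 -0.1 0.3 1.1 0",
)

```text
clock: 15.9
eef_pos: [0.481, -0.1894, 0.0279]
tool_rot: [0.8, -0.601, -0.0, 0.0]
ft_force: [-0.3, 0.8, -1.0]
grip_width: 0.0483
grasp_force: 63.6
```

Emit:
send_rows(
  motion="0.2 0 0 0.1 0; 0.2 0 0 0.2 0; 0.2 0 0 0.2 0",
)

```text
clock: 16.2
eef_pos: [0.4815, -0.1896, 0.0266]
tool_rot: [0.8, -0.601, 0.0, -0.0]
ft_force: [-1.6, 0.7, 3.9]
grip_width: 0.0484
grasp_force: 64.1
```

Contact (+4 N upward). I release and lift away.

Emit:
send_rows(
  motion="-0.4 0 0 0 0; -0.7 0 0 0 0; -0.7 0 0 0 0; -0.7 0 0 0 0",
)

```text
clock: 16.6
eef_pos: [0.4813, -0.1895, 0.026]
tool_rot: [0.8, -0.601, -0.0, 0.0]
ft_force: [1.0, 0.6, 0.4]
grip_width: 0.0727
grasp_force: 0.0
```

Emit:
send_rows(
  motion="-0.7 0 0 -2 0; -0.7 0 0 -5 0; -0.7 0 0 -9 0; -0.7 0 0 -13 0; -0.7 0 0 -15 0",
)

```text
clock: 17.1
eef_pos: [0.4829, -0.1901, 0.18]
tool_rot: [0.8, -0.601, 0.003, -0.001]
ft_force: [0.2, 0.4, -0.3]
grip_width: 0.0723
grasp_force: 0.0
```

Emit:
send_rows(
  motion="-0.7 0 0 0 0; -0.7 0 0 0 0; -0.7 0 0 0 0",
)

```text
clock: 17.4
eef_pos: [0.4802, -0.189, 0.1744]
tool_rot: [0.8, -0.601, -0.002, 0.0]
ft_force: [-0.4, 0.4, 0.3]
grip_width: 0.0725
grasp_force: 0.0
```

```bash
python3 -c "
from h import *
st()
a=vision.camera('scene')[80:240,240:440,::-1]; cv2.imwrite('pics/e8.png',cv2.resize(a,None,fx=3,fy=3))"
```

```text
F [-0.4  0.4  0.3] T [-0.   -0.02 -0.02] p [ 0.4802 -0.189   0.1744] j6 -2.228 g 0.07254523906578328 0.0 17.4
```

View pics/e8.png

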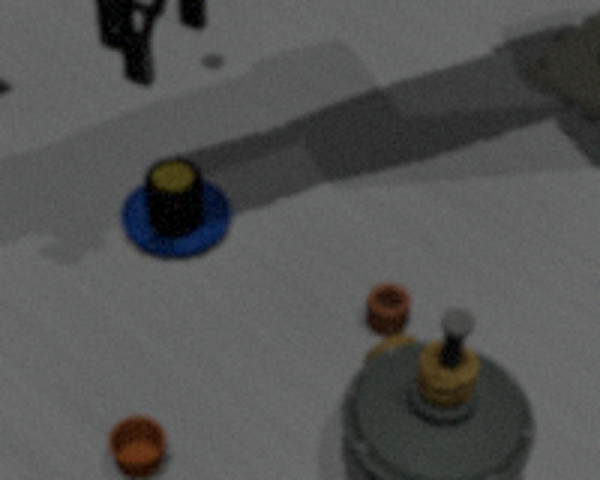

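The cap stands upright in the middle of the dish at (175,200), the gripper is clear of it, and the nearby parts look unmoved.

```bash
python3 -c "
from h import *
print(workorder.job_done())"
```

```text
the job is handed in; nothing more can be done
None
```

The cap was unscrewed with one regrip and was in the grip when it came free; it now stands upright, mouth down, in the middle of the blue dish, and the job was handed in at about 17 s (no verdict was returned).

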